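Pack a honey gift carrier

TASK

Pack the gift carrier: with the funnel on the jar, pour all the sweets from both scoops through it into the jar, then lift the funnel off and stand it upright on the round cork mat; also stand every honey tube from the white rack fully down in a hole of the carrier, and slide the plywood panel from the rack fully down into the carrier's slot. Leave both scoops standing level on the counter and do not disturb the honey jar and the comb box beyond the carrier.

Things in the scene. Friction and masses are not known exactly. Their poses are not given: they have to be found in the camera images.
- carrier: wooden gift carrier, fixed on the counter: a 160 x 340 x 12 mm board (x by y) with a clear jar at its -y end and a pale wooden block (130 x 170 mm, top 72 mm above the counter) at its +y end, with three round holes in a row along y and a slot behind them (+x). Origin: centre of the board's underside
- jar_mouth (a point): centre of the mouth of the clear jar that is fixed on the carrier; the mouth is 107 mm above the counter, the jar 64 mm across outside, 56 mm inside, its inner floor 90 mm below the mouth. Axes as the carrier's
- hole1 (a point): centre of the mouth of a round hole, 33 mm across and 45 mm deep, with a chamfered edge, in the top of the carrier's block (72 mm above the counter)
- hole2 (a point): the next hole, the same, 55 mm along y
- hole3 (a point): the third hole, the same, 55 mm further along y
- slot (a point): centre of the mouth of the slot in the carrier's block, 72 mm above the counter: 143 mm long (along the carrier's y), 11 mm wide (x), 45 mm deep, chamfered edge; it lies 70 mm behind the row of holes
- funnel: loose steel funnel, at first on the jar, its skirt (78 mm across outside, 70 inside, 16 deep) over the jar's mouth. Origin: centre of the skirt's underside; rim 144 mm across, 76 mm above the origin; bottom opening 52 mm. White upright flat handle at the rim, to -x: 12 mm thick (y), x -66 to -112, z 58 to 100 mm (middle at x -92, z 80). 160 g
- mat: round cork mat, 110 mm across, 3 mm thick, fixed on the counter: the resting place for the funnel. Origin at the centre of its underside
- panel: plywood panel, 140 mm wide (y), 8 thick (x), 110 high (z); origin: middle of its lower edge. At first 35 mm deep in the slot of the white supply rack, origin 15 mm above the counter. The rack is fixed, square with the panel, 130 x 190 mm, 50 high; its row of three tube holes (55 mm apart along y) lies 70 mm to -x of the panel
- scoop1: steel scoop lying level, open on top and at the front (+x): trough 90 mm long (x -45 to +45), 70 wide, 38 high, floor and walls 3 mm. White upright flat handle at the back: 12 mm thick (y), x -45 to -96, z 10 to 62 mm (middle at x -72, z 45). Origin: centre of the trough's underside. 160 g. Holds up to four sweets
- scoop2: a second scoop, the same as scoop1
- tube1: capped honey tube, 30 mm across, 110 mm tall, 70 g, standing at first in a hole of the rack, its origin 15 mm above the counter. Origin at the centre of its underside, z up. May be absent
- tube2: capped honey tube, 30 mm across, 110 mm tall, 70 g, standing at first in a hole of the rack, its origin 15 mm above the counter. Origin at the centre of its underside, z up. May be absent
- tube3: capped honey tube, 30 mm across, 110 mm tall, 70 g, standing at first in a hole of the rack, its origin 15 mm above the counter. Origin at the centre of its underside, z up. May be absent
- sweet1: hard honey sweet, 24 x 20 x 14 mm, brown, at first in a scoop. Origin at the centre of its underside. May be absent
- sweet2: hard honey sweet, 24 x 20 x 14 mm, brown, at first in a scoop. Origin at the centre of its underside. May be absent
- sweet3: hard honey sweet, 24 x 20 x 14 mm, brown, at first in a scoop. Origin at the centre of its underside. May be absent
- sweet4: hard honey sweet, 24 x 20 x 14 mm, brown, at first in a scoop. Origin at the centre of its underside. May be absent
- sweet5: hard honey sweet, 24 x 20 x 14 mm, brown, at first in a scoop. Origin at the centre of its underside. May be absent
- sweet6: hard honey sweet, 24 x 20 x 14 mm, brown, at first in a scoop. Origin at the centre of its underside. May be absent
- sweet7: hard honey sweet, 24 x 20 x 14 mm, brown, at first in a scoop. Origin at the centre of its underside. May be absent
- sweet8: hard honey sweet, 24 x 20 x 14 mm, brown, at first in a scoop. Origin at the centre of its underside. May be absent
- honeyjar: full honey jar, 66 mm across, 88 mm tall, not part of the job; origin at the centre of its underside
- combbox: flat amber box of comb honey, 100 x 130 x 45 mm, not part of the job; origin at the centre of its underside
Not all that is in view belongs to the job. Leave any turquoise look-alike of the scoop1 alone.

How it is judged:
On the way, in this order (a step that is already met when the one before it is completed fails the run):
1. all the sweets are in the jar while the funnel sits on it (horizontal distance between each of sweet1, sweet2, sweet3, sweet4, sweet5, sweet6, sweet7, sweet8 and jar_mouth below 0.034 m and z of each of sweet1, sweet2, sweet3, sweet4, sweet5, sweet6, sweet7, sweet8 in the frame of jar_mouth below -0.005 m and horizontal distance between funnel and jar_mouth below 0.015 m and height (world z) of funnel below 0.11 m), for 0.2 s.
2. the funnel stands upright on the mat (horizontal distance between funnel and mat below 0.04 m and height (world z) of funnel below 0.012 m and angle between funnel's own z axis and vertical below 0.12 rad), for 0.2 s.
At the end, for the whole second after the job is handed in: Every sweet lies in the jar; the funnel stands upright on the mat, within 40 mm of its centre; every tube stands in a carrier hole and the panel in the carrier slot, each down to within 6 mm of the bottom; both scoops stand level on the counter; all at rest and released (all of step 2 and horizontal distance between each of sweet1, sweet2, sweet3, sweet4, sweet5, sweet6, sweet7, sweet8 and jar_mouth below 0.034 m and z of each of sweet1, sweet2, sweet3, sweet4, sweet5, sweet6, sweet7, sweet8 in the frame of jar_mouth below -0.005 m and (horizontal distance between tube1 and hole1 below 0.006 m or horizontal distance between tube1 and hole2 below 0.006 m or horizontal distance between tube1 and hole3 below 0.006 m) and height (world z) of each of tube1, tube2, tube3, panel below 0.033 m and angle between each of tube1, tube2, tube3's own z axis and vertical below 0.12 rad and (horizontal distance between tube2 and hole1 below 0.006 m or horizontal distance between tube2 and hole2 below 0.006 m or horizontal distance between tube2 and hole3 below 0.006 m) and (horizontal distance between tube3 and hole1 below 0.006 m or horizontal distance between tube3 and hole2 below 0.006 m or horizontal distance between tube3 and hole3 below 0.006 m) and horizontal distance between panel and slot below 0.008 m and angle between the y axis of panel and the y axis of carrier, either way round below 0.06 rad and angle between each of panel, scoop1, scoop2's own z axis and vertical below 0.1 rad and height (world z) of each of scoop1, scoop2 below 0.01 m and linear speed of each of funnel, panel, scoop1, scoop2, tube1, tube2, tube3, sweet1, sweet2, sweet3, sweet4, sweet5, sweet6, sweet7, sweet8 below 0.03 m/s); the robot touches nothing.
It fails at once if the honey jar or the comb box is moved by more than 30 mm or tipped (distance of any of honeyjar, combbox from where it was at the start of the episode above 0.03 m or angle between any of honeyjar, combbox's own z axis and vertical above 0.3 rad).
Of tube1, tube2, tube3 only 1 to 3 are there at a start; the rules pass over those that are not, and their reading is None.
Of sweet1, sweet2, sweet3, sweet4, sweet5, sweet6, sweet7, sweet8 only 5 to 8 are there at a start; the rules pass over those that are not, and their reading is None.
At some moment in a run one of scoop1, scoop2 may be knocked a few centimetres aside while the robot is not near it.
It also fails if it takes over 210 s, if anything falls off the work surface, if the arm or the gripper's body presses on something with over 40 N, if the wrist force passes 120 N, or if a joint passes its speed limit or range.

ROBOT

A 7-joint arm with a two-finger parallel gripper is mounted at the origin on the work surface. World frame = base frame: x ahead of the robot, y to its left, z up, the work surface at z = 0. Lengths are in m, angles in rad, forces in N, time in s.
With the tool pointing down it reaches from about 0.4 to 0.9 m from the base axis. Payload 5.5 kg.
Tool frame: the origin (TCP) lies between the finger pads; the fingertips stand 17 mm ahead of it and the grasp point (between the pads) lies 2 mm behind it; z points along the fingers, y is the line along which they close (so a half turn about z gives the same grasp; the last joint's range is limited). The gripper opens to 85 mm and grips with 20 to 120 N. Pads are 22 mm wide; open, the fingers measure 114 mm over their backs; the gripper's body (76 mm by 85 mm) begins 54 mm behind the grasp point. The pads swing forward as they close: fully open they stand 13 mm farther back than shut.
Start: joints at [1.391, 0.501, -0.427, 1.55, 0.221, 1.138, -0.21], TCP at [0.279, -0.587, 0.248] pointing down, gripper open.
Joint ranges: [-2.88, 2.88], [-0.31, 2.03], [-1.54, 1.56], [0.2, 2.42], [-1.41, 4.55], [0.19, 2.02], [-2.57, 2.57]. Speed limits (rad/s): [2.57, 2.57, 3.14, 3.14, 3.14, 3.14, 3.14].

INTERFACE

Orientations are given as a unit quaternion [w, x, y, z].
In Python, from bench import move_ptp, movel, movej, open_gripper, gripper_close, wait, inverse_kinematics, state, camera, PlanningError, hand_in, spot_in gives the robot as it stands. Calls block until the motion is done:
- move_ptp(position, orientation): joint-space move of the TCP to a pose.
- movel(position, orientation=None, velocity=0.15, contact_N=None): straight line of the TCP; orientation=None keeps the orientation; velocity is the mean speed in m/s. With contact_N (N) it stops when the force on the tool has changed by that much, and returns True; else False.
- movej(angles): joint-space move.
- open_gripper() and gripper_close(strength=None): open the fingers fully, or close them until they stop; strength is the grip in N (None keeps the last).
- wait(seconds).
- inverse_kinematics(position, orientation): joint angles nearest the present ones, or None.
- state(): the state.
- camera(name): name is "side" or "top" or "wrist"; returns a dict with "frame" (400x640x3 uint8, red, green, blue), "z_map" (400x640 float32, m along the optical axis (not along the pixel's ray), 0 where there is no reading), "vfov" (degrees; the focal length in pixels is half the picture's height over the tangent of half this angle, whatever the lens; pixels are square), "cx", "cy" (the principal point, pixels), "extrinsics" (4x4, takes a point from camera to world coordinates); the wrist camera has in their place "mount" (4x4, takes a point from camera to tool coordinates, whose origin is the TCP and whose axes are the flange's). Camera axes: x right, y up, looking along -z (the intrinsics and any distortion apply to the point x, -y, -z); pixel columns grow to the right and rows downward; lengths in m; the calibration is good to about 2 mm. A picture is of the moment at which its call begins: read the wrist's pose just before it.
A pose or a line that the arm cannot do raises PlanningError and nothing moves.
- hand_in(): hands the job in; it is judged then, once.
Trained networks look in the newest picture that a camera, given by its name, has taken for a name from the list of things; names that differ only in an ending like _2 or _b are one class to them, and where a whole thing is asked for, a point or a joint stands for the part that bears it (a point fixed in the world has none). Each returns a list of dicts, best first, with "p" (0 to 1); they miss things now and then, are a little off and sometimes report something else, mostly with a low value. They report only what shows in the picture. A call takes as long as a camera call. They do not tell look-alikes from the thing itself.
- spot_in(camera, name): "bbox" ([centre column, centre row, width, height] in pixels, round what is visible of it).
The state is a dict: "time": time; "q": joint angles; "joint_velocities": joint speeds; "joint_efforts": joint torques, N m; "tool_pos": TCP position; "orientation": TCP orientation; "contact_force": force on the tool from outside, world axes, zero at the start; "torque": the same for the moment, N m; "opening": finger opening in m; "grasp_force": force on a finger pad.
Only numpy, scipy, OpenCV 4.12 (cv2) and the standard library are available. Lean on these libraries where they do the work, as an engineer would, in place of code of your own. Each camera call takes 0.05 s, during which the arm holds its last target. There are 200 camera calls.

## Working session

There is one attempt and no reset: what is moved stays moved. The work goes in short steps, each a Python script; the robot and the scene stay as the last script left them, time stands still between calls to the robot, and variables do not carry over. Pictures are saved under pics/ and viewed, at most 14 in all, crops included, and the job is handed in when it is done.

```bash
ls; mkdir -p pics
python3 - <<'E'
from bench import *
import cv2,numpy as np
for n in ["top","side"]:
    c=camera(n); cv2.imwrite(f"pics/{n}0.png",c["frame"][:,:,::-1])
    print(n,c["vfov"],c["cx"],c["cy"],np.round(c["extrinsics"],3).tolist(),[k for k in c])
    np.savez(f"{n}0.npz",**{k:v for k,v in c.items()})
print(state())
E
```

```text
pics
top 57.47697122374716 322.0423831798218 200.7297741420713 [[0.002, 0.988, -0.154, 0.327], [-1.0, 0.0, -0.015, -0.025], [-0.014, 0.154, 0.988, 1.036], [0.0, 0.0, 0.0, 1.0]] ['frame', 'z_map', 'vfov', 'cx', 'cy', 'extrinsics']
side 54.85253179569891 323.6021091832665 207.9583035961356 [[-0.987, 0.081, -0.14, 0.379], [-0.16, -0.613, 0.774, 0.76], [-0.023, 0.786, 0.618, 0.681], [0.0, 0.0, 0.0, 1.0]] ['frame', 'z_map', 'vfov', 'cx', 'cy', 'extrinsics']
{'time': 0.1, 'q': array([ 1.39121511,  0.50178063, -0.42677946,  1.55135095,  0.2207775 ,
        1.13830747, -0.21026487]), 'joint_velocities': array([ 0.00012955, -0.00161747, -0.00098408, -0.0035831 ,  0.00179449,
        0.00131885, -0.00035719]), 'joint_efforts': array([-1.17159990e-02, -5.70813417e+01, -5.83869204e+00, -2.81746459e+01,
        1.04963736e-02,  5.64144299e-03, -1.28607508e-05]), 'tool_pos': array([ 0.27819068, -0.5867915 ,  0.24734163]), 'orientation': array([-8.85482146e-04,  9.75587092e-01,  2.19611053e-01, -1.61974971e-04]), 'contact_force': array([-0.31764071,  0.88830688,  0.10862397]), 'torque': array([ 0.06782079, -0.03168617,  0.01193805]), 'grasp_force': 0.0, 'opening': 0.08527233521683057}
```

View pics/top0.png

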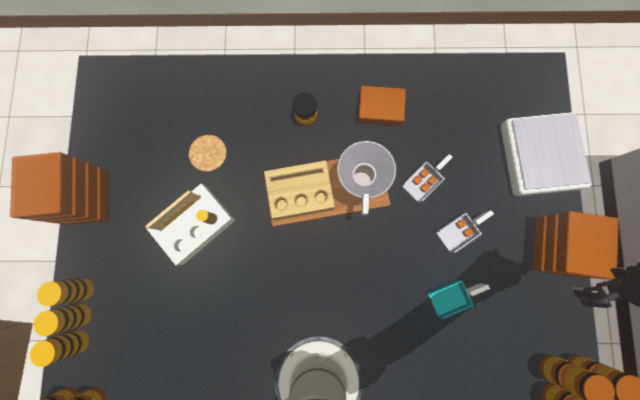

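View pics/side0.png

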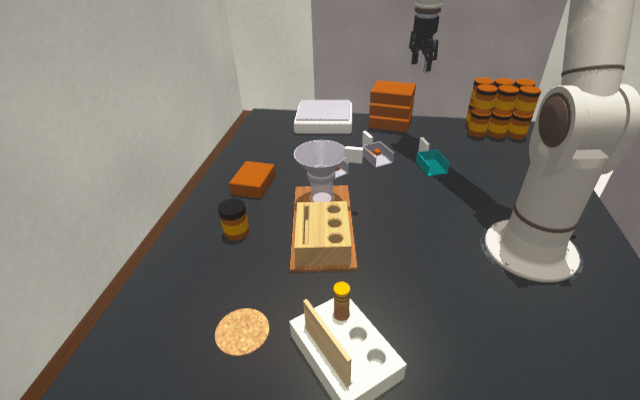

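Run:
```python
from bench import *
for n in ["top","side"]:
  for t in ["carrier","funnel","mat","panel","scoop1","scoop2","tube1","honeyjar","combbox","sweet1","slot","hole1"]:
    try: print(n,t,[(round(d["p"],2),[round(float(x)) for x in d["bbox"]]) for d in spot_in(n,t)][:9])
    except Exception as e: print(n,t,e)
```

```text
top carrier [(0.94, [328, 194, 123, 66])]
top funnel [(0.75, [367, 177, 59, 71])]
top mat [(0.61, [206, 152, 34, 41]), (0.43, [305, 106, 27, 30])]
top panel [(0.72, [170, 212, 55, 40]), (0.54, [327, 194, 126, 66])]
top scoop1 [(0.98, [459, 300, 61, 33]), (0.89, [428, 178, 47, 47]), (0.73, [465, 231, 56, 44]), (0.39, [170, 211, 54, 37])]
top scoop2 [(0.98, [459, 300, 61, 33]), (0.89, [428, 178, 47, 47]), (0.73, [465, 231, 56, 44]), (0.39, [170, 211, 54, 37])]
top tube1 [(0.8, [208, 216, 23, 18]), (0.24, [386, 106, 51, 38])]
top honeyjar [(0.81, [305, 108, 26, 35])]
top combbox [(0.7, [385, 106, 47, 39]), (0.38, [465, 231, 57, 44])]
top sweet1 [(0.6, [468, 234, 13, 8]), (0.6, [423, 172, 9, 6]), (0.5, [463, 224, 11, 11]), (0.42, [420, 180, 9, 8]), (0.41, [426, 190, 12, 8])]
top slot [(0.84, [326, 195, 127, 66])]
top hole1 [(0.87, [328, 193, 126, 68])]
side carrier [(0.91, [323, 229, 65, 91])]
side funnel [(0.64, [327, 161, 65, 48])]
side mat [(0.55, [243, 331, 54, 46])]
side panel [(0.97, [328, 345, 45, 86])]
side scoop1 [(0.95, [433, 156, 31, 35]), (0.81, [380, 151, 32, 37]), (0.72, [340, 167, 13, 14])]
side scoop2 [(0.95, [433, 156, 31, 35]), (0.81, [380, 151, 32, 37]), (0.72, [340, 167, 13, 14])]
side tube1 [(0.95, [341, 302, 13, 36]), (0.22, [253, 182, 47, 42])]
side honeyjar [(0.87, [234, 218, 28, 41]), (0.44, [325, 225, 73, 94])]
side combbox [(0.89, [253, 182, 42, 37])]
side sweet1 [(0.24, [240, 329, 52, 44])]
side slot [(0.65, [323, 226, 71, 88])]
side hole1 [(0.84, [325, 226, 71, 97]), (0.17, [341, 168, 11, 17])]
```

The top view shows the funnel at (367,170) on the jar with its handle toward the robot. The carrier is at (327,192), the mat at (207,152), and the rack at (190,225) with a panel and one tube at (205,215). The white scoops are at (425,182) and (460,232), and the turquoise decoy at (452,300). Next I'll turn this into positions.

```bash
cat > h.py <<'E'
from bench import *
import numpy as np, cv2
from scipy.spatial.transform import Rotation as R
def q2R(q): return R.from_quat([q[1],q[2],q[3],q[0]]).as_matrix()
def R2q(M):
    x,y,z,w=R.from_matrix(M).as_quat(); return [w,x,y,z]
def Tmat(p,q):
    T=np.eye(4);T[:3,:3]=q2R(q);T[:3,3]=p;return T
def down(yaw):
    "tool down, tool y (closing line) along world direction yaw"
    y=np.array([np.cos(yaw),np.sin(yaw),0]);z=np.array([0,0,-1.]);x=np.cross(y,z)
    return np.stack([x,y,z],1)
def view(n):
    s=state(); c=camera(n)
    if n=="wrist": c["extrinsics"]=Tmat(s["tool_pos"],s["orientation"])@c["mount"]
    f=200/np.tan(np.radians(c["vfov"]/2)); v,u=np.mgrid[:400,:640]; z=c["z_map"]
    P=np.stack([(u-c["cx"])/f*z,-(v-c["cy"])/f*z,-z],-1)
    E=c["extrinsics"]; c["P"]=P@E[:3,:3].T+E[:3,3]; c["P"][z<=0]=np.nan; c["f"]=f
    c["hsv"]=cv2.cvtColor(c["frame"],cv2.COLOR_RGB2HSV)
    return c
def save(c,n,crop=None,s=1):
    im=c["frame"][:,:,::-1]
    if crop: im=im[crop[2]:crop[3],crop[0]:crop[1]]
    cv2.imwrite(f"pics/{n}.png",cv2.resize(im,None,fx=s,fy=s))
def rect(pts):
    (c,wh,a)=cv2.minAreaRect(np.asarray(pts,np.float32)[:,:2]); return np.round(c,4),np.round(wh,4),round(a,2)
E
python3 - <<'E'
from h import *
for n in ["top","side"]:
    c=view(n);P=c["P"];Z=P[...,2]
    def box(u,v,w,h): 
        m=np.zeros(Z.shape,bool);m[v-h//2:v+h//2,u-w//2:u+w//2]=1;return m
    if n=="top":
        print("table z",[np.round(P[v,u],3).tolist() for u,v in[(120,120),(250,300),(450,100),(400,260)]])
        B=dict(block=(box(300,193,80,70),.066,.080),mat=(box(207,152,50,50),-.01,.02),rack=(box(190,225,110,100),.044,.056),
          paneltop=(box(175,210,80,60),.105,.14),tubetop=(box(207,216,30,30),.105,.14),scA=(box(428,178,60,60),.008,.08),scB=(box(465,231,60,50),.008,.08),
          funnelrim=(box(366,177,70,80),.155,.18),fhandle=(box(366,200,20,30),.175,.21),honey=(box(305,106,40,40),.03,.12),comb=(box(385,106,60,50),.03,.06),board=(box(328,194,130,75),.006,.018))
    else:
        B=dict(block=(box(323,229,80,80),.066,.080),mat=(box(243,331,60,60),-.01,.02),rack=(box(345,345,130,110),.044,.056),paneltop=(box(328,345,60,100),.105,.14),
        tubetop=(box(341,290,22,24),.105,.14),scA=(box(340,165,40,40),.01,.08),scB=(box(378,151,50,45),.008,.08),funnelrim=(box(320,160,70,60),.155,.18),honey=(box(234,218,40,50),.03,.12),comb=(box(253,182,55,50),.03,.06))
    for k,(m,a,b) in B.items():
        mm=m&(Z>a)&(Z<b)
        if k=="mat": mm&=(c["hsv"][...,1]>80)&(c["hsv"][...,2]>90)
        p=P[mm]
        if len(p)>3: print(n,k,len(p),"z",np.round(np.percentile(p[:,2],[5,50,95]),3),*rect(p))
        else: print(n,k,len(p), np.round(np.nanpercentile(Z[m],[5,50,95]),3))
E
```

```text
table z [[0.733, 0.598, 0.001], [0.211, 0.189, 0.001], [0.792, -0.39, 0.002], [0.321, -0.228, -0.003]]Traceback (most recent call last):
  File "<stdin>", line 18, in <module>
  File "h.py", line 26, in rect
    (c,wh,a)=cv2.minAreaRect(np.asarray(pts,np.float32)[:,:2]); return np.round(c,4),np.round(wh,4),round(a,2)
             ~~~~~~~~~~~~~~~^^^^^^^^^^^^^^^^^^^^^^^^^^^^^^^^^^
cv2.error: OpenCV(4.12.0) /io/opencv/modules/imgproc/src/convhull.cpp:143: error: (-215:Assertion failed) total >= 0 && (depth == CV_32F || depth == CV_32S) in function 'convexHull'
```

```bash
sed -i 's/np.asarray(pts,np.float32)\[:,:2\]/np.ascontiguousarray(np.asarray(pts,np.float32)[:,:2])/' h.py
cat > m1.py <<'E'
from h import *
for n in ["top","side"]:
    c=view(n);P=c["P"];Z=P[...,2]
    def box(u,v,w,h): 
        m=np.zeros(Z.shape,bool);m[v-h//2:v+h//2,u-w//2:u+w//2]=1;return m
    if n=="top":
        B=dict(block=(box(300,193,80,70),.066,.080),mat=(box(207,152,50,50),-.01,.02),rack=(box(190,225,110,100),.044,.056),
          paneltop=(box(175,210,80,60),.105,.14),tubetop=(box(207,216,30,30),.105,.14),scA=(box(428,178,60,60),.008,.08),scB=(box(465,231,60,50),.008,.08),
          funnelrim=(box(366,177,70,80),.155,.18),fhandle=(box(366,200,20,30),.175,.21),honey=(box(305,106,40,40),.03,.12),comb=(box(385,106,60,50),.03,.06),board=(box(328,194,130,75),.006,.018))
    else:
        B=dict(block=(box(323,229,80,80),.066,.080),mat=(box(243,331,60,60),-.01,.02),rack=(box(345,345,130,110),.044,.056),paneltop=(box(328,345,60,100),.105,.14),
        tubetop=(box(341,290,22,24),.105,.14),scA=(box(340,165,40,40),.01,.08),scB=(box(378,151,50,45),.008,.08),funnelrim=(box(320,160,70,60),.155,.18),honey=(box(234,218,40,50),.03,.12),comb=(box(253,182,55,50),.03,.06))
    for k,(m,a,b) in B.items():
        mm=m&(Z>a)&(Z<b)
        if k=="mat": mm&=(c["hsv"][...,1]>80)&(c["hsv"][...,2]>90)
        p=P[mm]
        if len(p)>3: print(n,k,len(p),"z",np.round(np.percentile(p[:,2],[5,50,95]),3),*rect(p))
        else: print(n,k,len(p), np.round(np.nanpercentile(Z[m],[5,50,95]),3))
E
python3 m1.py
```

```text
top block 2444 z [0.068 0.071 0.074] [0.5112 0.0515] [0.131  0.1702] 10.32
top mat 1105 z [-0.001  0.002  0.005] [0.6313 0.3295] [0.1125 0.1105] 88.6
top rack 2361 z [0.046 0.049 0.052] [0.4188 0.3533] [0.1311 0.1915] 41.38
top paneltop 469 z [0.108 0.123 0.127] [0.4188 0.3525] [0.0914 0.1395] 41.46
top tubetop 148 z [0.108 0.124 0.127] [0.4329 0.2914] [0.0303 0.0294] 48.95
top scA 550 z [0.011 0.019 0.062] [ 0.5567 -0.3142] [0.0699 0.1418] 43.29
top scB 558 z [0.011 0.029 0.062] [ 0.4112 -0.4084] [0.0707 0.1422] 33.74
top funnelrim 748 z [0.156 0.163 0.168] [ 0.534  -0.1137] [0.1412 0.1627] 49.1
top fhandle 113 z [0.181 0.19  0.192] [ 0.4527 -0.1142] [0.0117 0.0451] 88.64
top honey 622 z [0.04  0.086 0.089] [0.7458 0.0371] [0.0664 0.0686] 89.73
top comb 1545 z [0.039 0.044 0.047] [ 0.7666 -0.1826] [0.1302 0.1023] 86.6
top board 1704 z [0.008 0.011 0.016] [ 0.5176 -0.0238] [0.1796 0.3517] 4.05
side block 2156 z [0.069 0.072 0.074] [0.5176 0.0233] [0.13   0.2349] 10.13
side mat 2055 z [0.001 0.004 0.006] [0.6342 0.3307] [0.1112 0.1104] 87.99
side rack 4740 z [0.048 0.051 0.052] [0.4212 0.3546] [0.1312 0.1926] 41.42
side paneltop 738 z [0.107 0.123 0.127] [0.4527 0.3707] [0.0833 0.1415] 6.89
side tubetop 295 z [0.107 0.125 0.128] [0.4349 0.295 ] [0.0306 0.0298] 60.13
side scA 78 z [0.011 0.023 0.078] [ 0.5018 -0.2082] [0.0392 0.2097] 1.87
side scB 519 z [0.01  0.028 0.061] [ 0.3935 -0.4666] [0.2772 0.123 ] 82.6
side funnelrim 579 z [0.156 0.163 0.172] [ 0.5431 -0.1198] [0.1423 0.1442] 41.48
side honey 821 z [0.035 0.081 0.09 ] [0.7468 0.0398] [0.0661 0.0705] 18.31
side comb 939 z [0.033 0.045 0.048] [ 0.7679 -0.1818] [0.1364 0.1021] 85.23
```

```bash
cat >> h.py <<'E'
def scoopT(x,y,z,yaw,pitch=0):
    T=np.eye(4);T[:3,:3]=R.from_euler('ZY',[yaw,pitch]).as_matrix();T[:3,3]=[x,y,z];return T
def grip(T,p,flip):
    "tool pose for grasp point p in thing frame, fingers along -z, closing along y"
    M=np.diag([1,-1,-1.]) if not flip else np.diag([-1,1,-1.])
    Rw=T[:3,:3]@M; g=T[:3,:3]@np.array(p)+T[:3,3]
    return g+0.002*Rw[:,2],R2q(Rw)
HS=[-.072,0,.043]
def pour_pose(F,yaw,pitch,back=.025,zl=.185):
    T=scoopT(0,0,0,yaw,pitch); lip=np.array([F[0]-back*np.cos(yaw),F[1]-back*np.sin(yaw),zl])
    T[:3,3]=lip-T[:3,:3]@np.array([.045,0,.003]); return T
E
python3 - <<'E'
from h import *
d=np.radians
def orig(cx,cy,yaw): return cx+.0255*np.cos(yaw),cy+.0255*np.sin(yaw)
for flip in (0,1):
    for c,yaw in (((.5567,-.3142),d(133.3)),((.4112,-.4084),d(123.7))):
        q=inverse_kinematics(*grip(scoopT(*orig(*c,yaw),0,yaw),HS,flip)); print(flip,"grasp",None if q is None else np.round(q,2))
    for yaw in (110,130,150,170,190):
        print(flip,yaw,[(p,None if q is None else np.round(q,1).tolist()) for p in (0,65,80) for q in [inverse_kinematics(*grip(pour_pose((.541,-.12),d(yaw),d(p)),HS,flip))]])
E
```

```text
0 grasp [ 0.97  0.89 -0.72  1.57  0.68  0.95  0.77]
0 grasp [ 1.24  0.8  -0.68  1.73  0.65  0.85  0.85]
0 110 [(0, [0.9, 0.6, -0.8, 1.6, 0.5, 1.2, 0.3]), (65, [0.5, 0.6, -1.0, 2.1, 1.5, 1.7, -0.9]), (80, [0.3, 0.8, -0.9, 2.1, 1.6, 2.0, -1.1])]
0 130 [(0, [0.9, 0.7, -0.9, 1.5, 0.6, 1.2, 0.6]), (65, [0.7, 0.5, -1.1, 2.3, 1.8, 1.4, -0.8]), (80, [0.3, 0.6, -0.9, 2.4, 1.9, 1.7, -1.1])]
0 150 [(0, [0.8, 0.8, -1.0, 1.4, 0.6, 1.3, 0.9]), (65, None), (80, None)]
0 170 [(0, [0.8, 0.8, -1.0, 1.4, 0.7, 1.3, 1.1]), (65, None), (80, None)]
0 190 [(0, [0.7, 0.8, -1.1, 1.5, 0.7, 1.3, 1.4]), (65, None), (80, None)]
1 grasp [ 0.61  0.77 -0.17  1.58  0.17  0.8  -2.01]
1 grasp [ 0.85  0.68 -0.13  1.75  0.12  0.72 -1.9 ]
1 110 [(0, [0.5, 0.5, -0.2, 1.6, 0.1, 1.1, -2.5]), (65, [0.5, 0.6, -1.1, 2.1, 1.6, 1.7, 2.2]), (80, [0.1, 0.6, -0.6, 2.1, 1.5, 1.8, 2.0])]
1 130 [(0, [0.5, 0.5, -0.3, 1.5, 0.2, 1.1, -2.3]), (65, [-0.9, 0.3, 0.7, 2.3, 1.6, 0.8, 2.2]), (80, [-0.7, 0.4, 0.2, 2.4, 1.7, 1.2, 1.9])]
1 150 [(0, [0.5, 0.6, -0.4, 1.5, 0.2, 1.1, -2.0]), (65, None), (80, None)]
1 170 [(0, [0.5, 0.6, -0.5, 1.4, 0.3, 1.2, -1.8]), (65, None), (80, None)]
1 190 [(0, [0.5, 0.6, -0.6, 1.5, 0.4, 1.2, -1.6]), (65, None), (80, None)]
```

Run:
```python
from h import *
d=np.radians
for yaw in (60,75,90,100,120):
    print(yaw,[(p,None if q is None else np.round(q,1).tolist()) for p in (0,40,65,75) for q in [inverse_kinematics(*grip(pour_pose((.541,-.12),d(yaw),d(p)),HS,0))]])
print(np.round(camera("wrist")["mount"],3))
move_ptp([.46,-.36,.33],R2q(down(d(43))@np.diag([-1,-1,1])))
c=view("wrist"); save(c,"w1")
print([(round(x["p"],2),np.round(x["bbox"]).tolist()) for x in spot_in("wrist","sweet1")])
print([(round(x["p"],2),np.round(x["bbox"]).tolist()) for x in spot_in("wrist","scoop1")], state()["time"])
```

```text
60 [(0, [1.0, 0.4, -0.7, 1.9, 0.3, 1.0, -0.3]), (40, [0.6, 0.6, -0.8, 1.7, 0.8, 1.7, -1.0]), (65, [0.1, 0.7, -0.4, 1.6, 0.9, 1.9, -1.1]), (75, [-0.1, 0.8, -0.2, 1.5, 0.9, 2.0, -1.0])]
75 [(0, [1.0, 0.4, -0.8, 1.8, 0.3, 1.0, -0.1]), (40, [0.6, 0.5, -0.9, 1.8, 1.0, 1.6, -0.8]), (65, [0.3, 0.7, -0.8, 1.7, 1.2, 2.0, -1.1]), (75, [-0.0, 0.7, -0.4, 1.7, 1.1, 1.9, -1.1])]
90 [(0, [1.0, 0.5, -0.8, 1.7, 0.4, 1.1, 0.1]), (40, [0.7, 0.5, -0.9, 1.9, 1.1, 1.4, -0.7]), (65, [0.4, 0.7, -0.9, 1.9, 1.3, 1.9, -1.0]), (75, [0.2, 0.8, -0.8, 1.9, 1.4, 2.0, -1.1])]
100 [(0, [1.0, 0.6, -0.8, 1.6, 0.4, 1.1, 0.2]), (40, [0.7, 0.4, -1.0, 1.9, 1.1, 1.3, -0.6]), (65, [0.4, 0.6, -1.0, 2.0, 1.4, 1.8, -0.9]), (75, [0.3, 0.7, -0.9, 2.0, 1.5, 2.0, -1.1])]
120 [(0, [0.9, 0.7, -0.9, 1.5, 0.5, 1.2, 0.5]), (40, [0.8, 0.4, -1.0, 2.0, 1.2, 1.0, -0.3]), (65, [0.6, 0.5, -1.1, 2.2, 1.6, 1.5, -0.9]), (75, [0.4, 0.6, -1.0, 2.2, 1.7, 1.8, -1.0])]
[[ 0.001  0.951  0.308  0.078]
 [ 1.    -0.001 -0.     0.   ]
 [ 0.     0.308 -0.951 -0.125]
 [ 0.     0.     0.     1.   ]]
[(0.84, [252.0, 131.0, 14.0, 20.0]), (0.7, [376.0, 154.0, 15.0, 17.0]), (0.63, [356.0, 151.0, 16.0, 14.0]), (0.61, [230.0, 130.0, 15.0, 17.0]), (0.6, [232.0, 151.0, 18.0, 20.0]), (0.55, [255.0, 150.0, 16.0, 20.0])]
[(0.77, [365.0, 156.0, 70.0, 112.0]), (0.6, [236.0, 129.0, 66.0, 113.0]), (0.59, [437.0, 247.0, 84.0, 83.0]), (0.49, [255.0, 153.0, 16.0, 18.0])] 3.1083
```

View pics/w1.png

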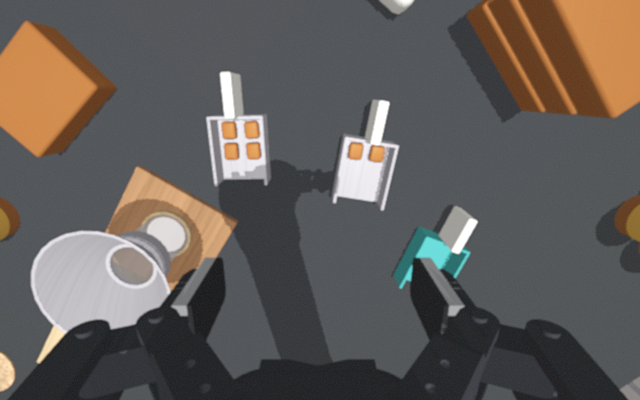

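The wrist view shows scoop A (238,150) with 4 sweets, scoop B (365,155) with 2, and the turquoise decoy at (437,247) set apart. Next: refine the poses of the scoops and funnel from the top and wrist depth.

```bash
cat >> h.py <<'E'
def scoops(c,near):
    "pose (origin x,y, yaw) of the scoop near a point, from the cloud: body rect + handle top"
    P=c["P"].reshape(-1,3); n=np.linalg.norm(P[:,:2]-np.array(near),axis=1)<.12
    hs=c["hsv"].reshape(-1,3); 
    b=P[n&(P[:,2]>.010)&(P[:,2]<.075)&~((hs[:,1]>150)&(hs[:,0]>60))]
    (cx,cy),(w,h),a=cv2.minAreaRect(np.ascontiguousarray(b[:,:2].astype(np.float32)))
    hd=b[b[:,2]>.055]; hm=np.median(hd[:,:2],0)
    yaw=np.radians(a)+(0 if w>h else np.pi/2); f=np.array([np.cos(yaw),np.sin(yaw)])
    if f@(hm-[cx,cy])>0: f=-f;yaw+=np.pi
    L=max(w,h)
    return np.array([cx,cy])+f*.0255,np.arctan2(f[1],f[0]),(round(w,3),round(h,3)),len(hd),hm,np.median(hd[:,2])
E
python3 - <<'E'
from h import *
from scipy.optimize import least_squares
A=(.5567,-.3142);B=(.4112,-.4084)
for n in ("top","wrist"):
    c=view(n)
    for s in (A,B):
        o,y,wh,k,hm,hz=scoops(c,s)
        f=np.array([np.cos(y),np.sin(y)]); r=hm-o
        print(n,np.round(o,4),round(np.degrees(y),1),wh,k,"handle in frame",np.round([r@f,f[0]*r[1]-f[1]*r[0],hz],4))
    P=c["P"].reshape(-1,3)
    m=(np.linalg.norm(P[:,:2]-[.541,-.118],axis=1)<.085)&(P[:,2]>.158)&(P[:,2]<.171)
    p=P[m]; (x,y),r=cv2.minEnclosingCircle(np.ascontiguousarray(p[:,:2].astype(np.float32)))
    q=P[m&(P[:,2]>.163)]
    q=q[np.linalg.norm(q[:,:2]-[.47,-.114],axis=1)>.02]
    s=least_squares(lambda v:np.hypot(q[:,0]-v[0],q[:,1]-v[1])-v[2],[x,y,.07],loss="soft_l1",f_scale=.002)
    print(n,"rim",np.round([x,y,r],4),np.round(s.x,4),len(q))
    h=P[(np.linalg.norm(P[:,:2]-[.45,-.114],axis=1)<.05)&(P[:,2]>.175)&(P[:,2]<.2)]
    if len(h)>10:print("fh",rect(h),np.round(np.median(h,0),4))
E
```

```text
top [ 0.5399 -0.2956] 134.0 (0.07, 0.143) 80 handle in frame [-0.069  -0.0009  0.0614]
top [ 0.3964 -0.3863] 124.1 (0.07, 0.139) 94 handle in frame [-0.0697  0.0006  0.0606]
top rim [ 0.5423 -0.1205  0.0716] [ 0.5418 -0.1205  0.0686] 332
fh (array([ 0.4525, -0.1143]), array([0.0118, 0.0451]), 88.58) [ 0.4511 -0.1149  0.1896]
wrist [ 0.5393 -0.2954] 133.9 (0.071, 0.141) 521 handle in frame [-0.0707  0.0009  0.0613]
wrist [ 0.3962 -0.3868] 123.9 (0.07, 0.141) 468 handle in frame [-0.0711 -0.0007  0.0613]
wrist rim [ 0.5418 -0.1204  0.0723] [ 0.541  -0.1215  0.0689] 1277
```

```bash
cat >> h.py <<'E'
F0=(.5418,-.1206)
def pick_scoop(near,cam="wrist"):
    o,y,wh,k,hm,hz=scoops(view(cam),near); print("scoop",np.round(o,4),np.degrees(y),wh,k,hz)
    assert .066<min(wh)<.076 and .134<max(wh)<.148 and k>20
    T=scoopT(*o,0,y); p,q=grip(T,HS,0)
    open_gripper(); move_ptp(p+[0,0,.12],q); movel(p+[0,0,.03],q,.2); movel(p,q,.06)
    gripper_close(100); wait(.2); s=state(); print("grip",s["opening"],s["grasp_force"],s["contact_force"])
    return o,y
def lin(T,v=.15,HSg=HS): movel(*grip(T,HSg,0),v)
E
python3 - <<'E'
from h import *
d=np.radians
o,y=pick_scoop((.5567,-.3142))
np.save("scoopA.npy",[*o,y])
lin(scoopT(*o,.05,y),.1); lin(scoopT(*o,.22,y),.2)
print(state()["opening"],state()["contact_force"])
yaw=d(110)
move_ptp(*grip(pour_pose(F0,yaw,0,.05,.27),HS,0))
lin(pour_pose(F0,yaw,d(20),.035,.22),.12)
lin(pour_pose(F0,yaw,d(35),.03,.195),.1)
c=view("side"); save(c,"s1",(220,480,60,260),3); print(state()["time"],state()["opening"])
E
```

```text
scoop [ 0.5394 -0.2954] 133.93645477294922 (0.071, 0.141) 520 0.061328166762174646
grip 0.010976841022363638 97.23533391952515 [-0.05213349  0.96537458  3.09183012]
0.010924674085702479 [ 0.08041891  0.27169264 -2.69460964]
10.8667 0.010815831057248862
```

View pics/s1.png

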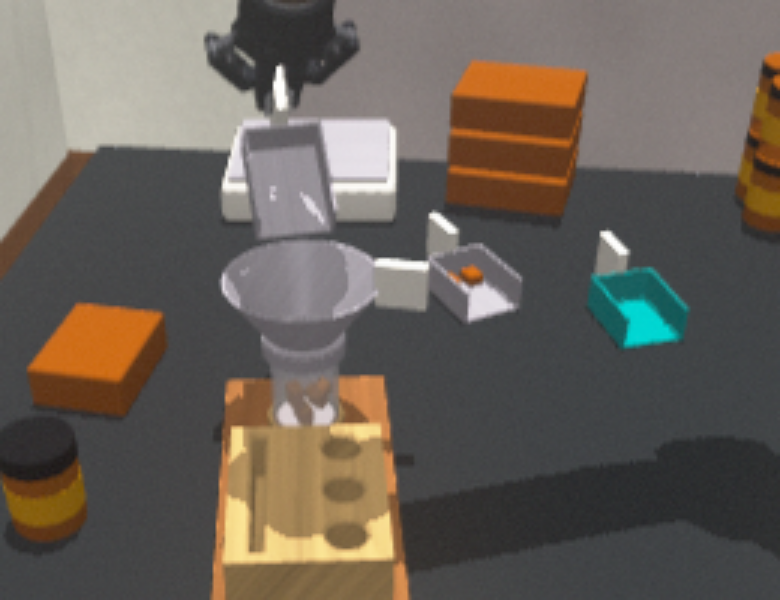

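The scoop is already empty at 35° and brown sweets show through the jar at (305,390). I'll tilt further to be sure, put it back, and then check.

```bash
cat >> h.py <<'E'
def put_back(o,y,yaw):
    lin(pour_pose(F0,yaw,np.radians(20),.06,.24),.25)
    lin(pour_pose(F0,yaw,0,.08,.28),.2)
    move_ptp(*grip(scoopT(*o,.12,y),HS,0)); lin(scoopT(*o,.02,y),.15)
    hit=movel(*grip(scoopT(*o,-.002,y),HS,0),.03,contact_N=4); print("placed",hit,state()["tool_pos"][2])
    open_gripper(); p,q=grip(scoopT(*o,.13,y),HS,0); movel(p,q,.2)
E
python3 - <<'E'
from h import *
d=np.radians
yaw=d(110)
lin(pour_pose(F0,yaw,d(55),.03,.195),.1); wait(.3)
o=np.load("scoopA.npy"); put_back(o[:2],o[2],yaw)
move_ptp([.46,-.36,.33],R2q(down(d(43))@np.diag([-1,-1,1])))
c=view("wrist"); save(c,"w2")
for s in ((.5567,-.3142),(.4112,-.4084)): r=scoops(c,s);print(np.round(r[0],4),np.degrees(r[1]),r[2:4])
print(state()["time"])
E
```

```text
placed True 0.041247688705131125
[ 0.5382 -0.296 ] 133.99151992797852 ((0.071, 0.141), 522)
[ 0.3962 -0.3869] 123.86107254028322 ((0.07, 0.141), 468)
18.625
```

View pics/w2.png

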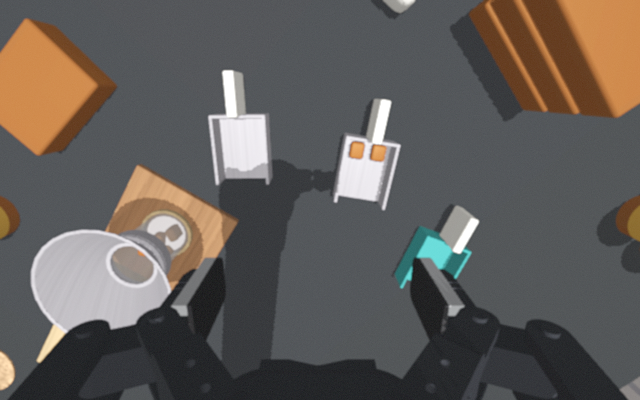

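Scoop A (240,150) is back and empty, the funnel hasn't moved, and sweets are in the jar at (170,232). Scoop B is next.

Run:
```python
from h import *
d=np.radians; yaw=d(110)
o,y=pick_scoop((.4112,-.4084))
lin(scoopT(*o,.05,y),.1); lin(scoopT(*o,.22,y),.2)
move_ptp(*grip(pour_pose(F0,yaw,0,.05,.27),HS,0))
lin(pour_pose(F0,yaw,d(20),.035,.22),.12)
lin(pour_pose(F0,yaw,d(35),.03,.195),.1)
lin(pour_pose(F0,yaw,d(55),.03,.195),.1); wait(.3)
c=view("side"); save(c,"s2",(220,480,60,260),3)
put_back(o,y,yaw)
print(state()["time"])
move_ptp([.40,-.114,.40],R2q(down(d(90))@np.diag([-1,-1,1])))
c=view("wrist"); save(c,"w3")
c=view("top")
for s in ((.5567,-.3142),(.4112,-.4084)): r=scoops(c,s);print(np.round(r[0],4),np.degrees(r[1]),r[2:4])
print(state()["time"])
```

```text
scoop [ 0.3962 -0.3868] 123.58621215820311 (0.071, 0.141) 469 0.06127980704388908
grip 0.011091728093898443 97.23176836967468 [-0.85867379  1.06388991  4.23477718]
placed True 0.041225112342252804
33.825
[0.     0.0255] 90.0 ((0.0, 0.0), 0)
[0.     0.0255] 90.0 ((0.0, 0.0), 0)
36.35
  return _methods._mean(a, axis=axis, dtype=dtype,
  ret = um.true_divide(
  ret = ret.dtype.type(ret / rcount)
```

View pics/w3.png

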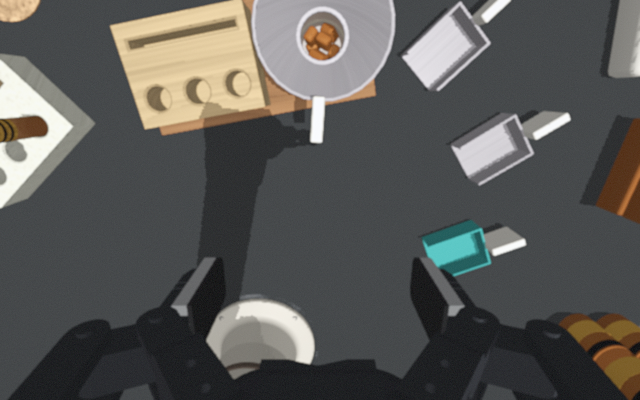

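View pics/s2.png

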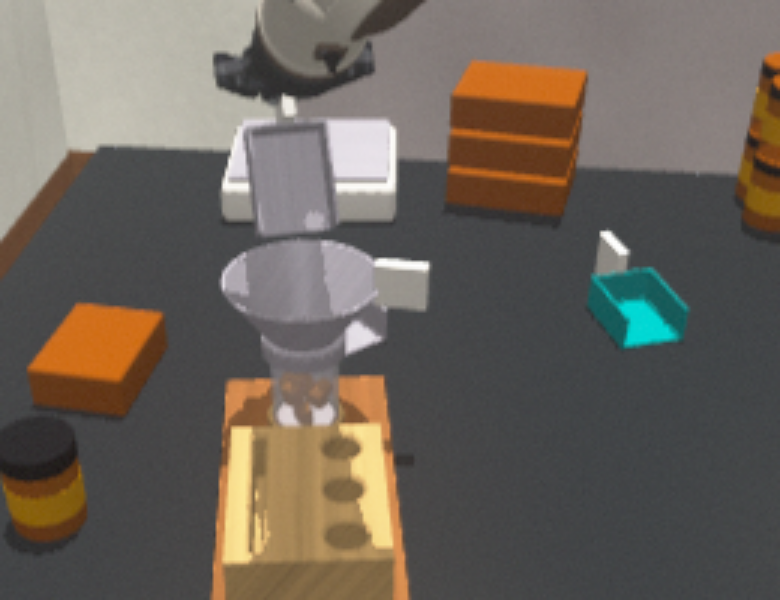

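The wrist view shows the sweets through the throat at (322,42), both scoops empty, and the holes and slot in clear view. I'll check the sweets' height, then measure the funnel handle, block holes and slot.

```bash
cat > m2.py <<'E'
from h import *
c=view("wrist");P=c["P"];X=P.reshape(-1,3);Z=P[...,2];h=c["hsv"]
m=np.zeros(Z.shape,bool);m[10:70,290:355]=1
b=P[m&(h[...,1]>150)&(h[...,0]<25)&(h[...,2]>60)]; print("sweets z",len(b),np.round(np.percentile(b[:,2],[1,50,99]),3))
m=np.zeros(Z.shape,bool);m[90:150,300:335]=1
p=P[m&(Z>.175)&(Z<.2)]; print("fhandle",rect(p),np.round(np.median(p,0),4))
q=X[(np.linalg.norm(X[:,:2]-[.541,-.118],axis=1)<.085)&(X[:,2]>.158)&(X[:,2]<.171)&(X[:,0]>.475)]
print("rim",np.round(cv2.minEnclosingCircle(np.ascontiguousarray(q[:,:2].astype(np.float32))),4) if 0 else cv2.minEnclosingCircle(np.ascontiguousarray(q[:,:2].astype(np.float32))))
k=(np.abs(X[:,2]-.072)<.006)&(np.linalg.norm(X[:,:2]-[.511,.0515],axis=1)<.115)&(X[:,1]>-.06)
print("block",rect(X[k]),np.median(X[k][:,2]))
E
python3 m2.py
```

```text
sweets z 794 [nan nan nan]
fhandle (array([ 0.4529, -0.1148]), array([0.012 , 0.0459]), 86.33) [ 0.4536 -0.1146  0.1903]
rim ((0.5417991876602173, -0.12045738846063614), 0.07154856622219086)
block (array([0.5108, 0.0521]), array([0.1306, 0.1711]), 10.16) 0.07145782189159106
```

```bash
cat > f.py <<'E'
from h import *
d=np.radians
c=view("wrist");P=c["P"];h=c["hsv"]
m=np.zeros(h.shape[:2],bool);m[10:70,290:355]=1
b=P[m&(h[...,1]>150)&(h[...,0]<25)&(h[...,2]>60)]; print("sweets z",np.round(np.nanpercentile(b[:,2],[1,50,99]),3),np.isnan(b[:,2]).mean())
HF=[-.090,0,.080]
T=scoopT(.5418,-.1205,.091,d(-3.7)); M=lambda z,dz=0:scoopT(.6325,.330,z,d(40))
for fl in (0,1):
    qs=[inverse_kinematics(*grip(t,HF,fl)) for t in (T,M(.14),M(.003))]
    print(fl,[None if q is None else np.round(q,2).tolist() for q in qs])
E
python3 f.py
```

```text
sweets z [0.036 0.058 0.065] 0.005050505050505051
0 [[-0.15, 0.26, 0.39, 2.09, -0.14, 0.81, -1.31], [-0.5, 0.45, 0.01, 1.66, -0.0, 1.03, -1.36], [-0.5, 0.62, 0.01, 1.74, -0.01, 0.78, -1.36]]
1 [[-0.13, 0.26, 0.37, 2.09, -0.13, 0.81, 1.82], [0.32, 0.85, -1.3, 1.63, 0.84, 1.33, 1.15], [0.31, 1.11, -1.31, 1.71, 1.13, 1.27, 1.0]]
```

```bash
cat > g.py <<'E'
from h import *
d=np.radians
HF=[-.090,0,.080]
G=lambda x,y,z,a:grip(scoopT(x,y,z,d(a)),HF,0)
p,q=G(.5418,-.1205,.091,-3.7)
move_ptp(p+[0,0,.08],q); movel(p,q,.12)
gripper_close(100); wait(.2); s=state(); print("grip",s["opening"],s["grasp_force"],s["contact_force"])
movel(p+[0,0,.03],q,.06); movel(p+[0,0,.13],q,.15); print(state()["contact_force"],state()["opening"])
move_ptp(*G(.6325,.330,.2,40)); movel(*G(.6325,.330,.03,40),velocity=.15)
print("hit",movel(*G(.6325,.330,-.002,40),velocity=.03,contact_N=4),state()["tool_pos"][2]-G(0,0,0,0)[0][2])
open_gripper(); movel(G(.6325,.330,.12,40)[0],None,.15)
print(state()["time"])
move_ptp([.44,.06,.30],R2q(down(d(100))@np.diag([-1,-1,1])))
c=view("wrist"); save(c,"w4"); c=view("side"); save(c,"s3"); print(state()["time"])
E
python3 g.py
```

```text
grip 0.010871792816727508 97.28010535240173 [-0.21578159  1.64264306  2.95108178]
[-0.51922752  0.65305004 -3.39486512] 0.01080599466185358
hit True 0.0032813210679410454
45.525
46.6583
```

View pics/w4.png

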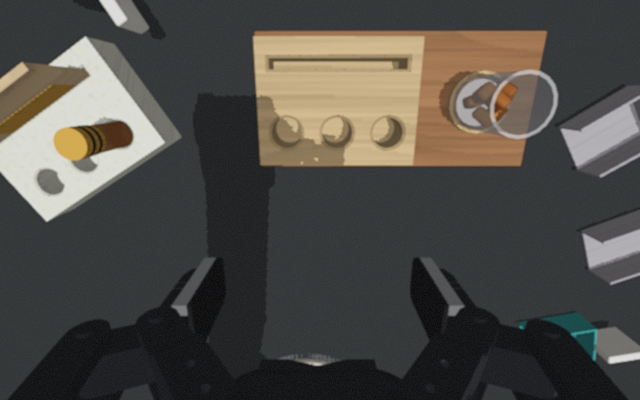

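View pics/s3.png

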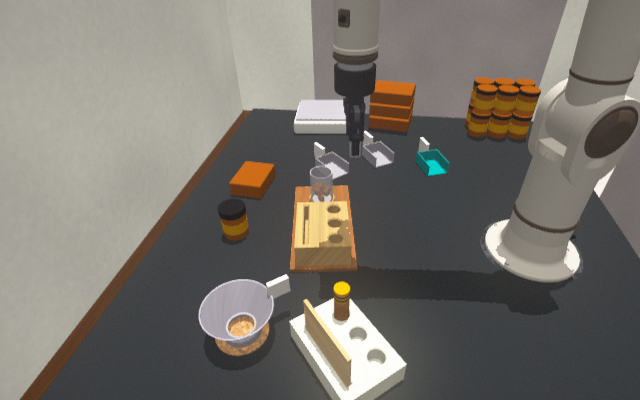

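The funnel stands on the mat at (240,320 in the side view), and the sweets are in the jar (490,100 in the wrist view). Next I'll measure the hole and slot centres as gaps in the block's top surface from several views, then the tube and panel.

```bash
cat > m3.py <<'E'
from h import *
d=np.radians
def voids(c):
    X=c["P"].reshape(-1,3); X=X[np.isfinite(X[:,2])]
    k=X[(np.abs(X[:,2]-.072)<.005)&(np.linalg.norm(X[:,:2]-[.511,.0515],axis=1)<.112)]
    (cx,cy),(w,h),a=cv2.minAreaRect(np.ascontiguousarray(k[:,:2].astype(np.float32)))
    if w>h:a-=90
    e=np.array([[np.cos(d(a)),np.sin(d(a))],[-np.sin(d(a)),np.cos(d(a))]])
    l=(k[:,:2]-[cx,cy])@e.T; g=np.zeros((360,400),np.uint8)  # .5mm
    ij=np.round(l/.0005).astype(int)+[180,200]; g[ij[:,0].clip(0,359),ij[:,1].clip(0,399)]=1
    g=cv2.morphologyEx(g,cv2.MORPH_CLOSE,np.ones((7,7),np.uint8))
    in_=np.zeros_like(g);in_[60:300,40:360]=1
    n,lab,st,ce=cv2.connectedComponentsWithStats(((1-g)*in_).astype(np.uint8))
    print("block",np.round([cx,cy,w,h,a],4))
    for i in range(1,n):
        if st[i,4]>800:
            x0,y0,ww,hh=st[i,:4]; bc=np.array([y0+(hh-1)/2-180,x0+(ww-1)/2-200])*.0005
            cc=np.array([ce[i,1]-180,ce[i,0]-200])*.0005
            print("  void size x,y",hh*.5,ww*.5,"bbox c",np.round(bc,4),"cen",np.round(cc,4),"world",np.round(np.array([cx,cy])+bc@e,4))
voids(view("wrist"))
move_ptp([.42,.16,.30],R2q(down(d(100))@np.diag([-1,-1,1]))); voids(view("wrist")); 
def rackm(c):
    X=c["P"].reshape(-1,3); X=X[np.isfinite(X[:,2])]; hs=0
    n=X[np.linalg.norm(X[:,:2]-[.42,.354],axis=1)<.125]
    print("rack",rect(n[np.abs(n[:,2]-.05)<.005]))
    t=n[(n[:,2]>.119)&(n[:,2]<.131)]
    lab=np.linalg.norm(t[:,:2]-[.4339,.293],axis=1)<.019
    print("tube",cv2.minEnclosingCircle(np.ascontiguousarray(t[lab][:,:2].astype(np.float32))),np.median(t[lab][:,2]),lab.sum())
    p=t[~lab]; print("panel",rect(p),np.median(p[:,2]),len(p))
move_ptp([.36,.27,.33],R2q(down(d(131))@np.diag([-1,-1,1])))
c=view("wrist"); save(c,"w5"); rackm(c)
rackm(view("side"))
print(state()["time"])
E
python3 m3.py
```

```text
block [ 0.5109  0.0517  0.1297  0.1704 10.2288]
  void size x,y 34.0 32.5 bbox c [-0.0298 -0.055 ] cen [-0.03   -0.0548] world [ 0.4913 -0.0077]
  void size x,y 34.0 33.5 bbox c [-0.0298  0.0005] cen [-0.03    0.0002] world [0.4815 0.0469]
  void size x,y 34.0 33.5 bbox c [-0.0298  0.055 ] cen [-0.0298  0.055 ] world [0.4718 0.1006]
  void size x,y 11.0 143.0 bbox c [0.0398 0.0002] cen [ 0.0399 -0.0003] world [0.5499 0.059 ]
block [ 0.5108  0.0512  0.1302  0.1715 10.256 ]
  void size x,y 33.0 32.5 bbox c [-0.0298 -0.054 ] cen [-0.0298 -0.054 ] world [ 0.4912 -0.0073]
  void size x,y 33.0 33.0 bbox c [-0.0298  0.0012] cen [-0.0297  0.001 ] world [0.4813 0.0471]
  void size x,y 32.5 33.0 bbox c [-0.0295  0.0558] cen [-0.0296  0.0557] world [0.4719 0.1008]
  void size x,y 12.0 143.0 bbox c [0.0398 0.0008] cen [ 0.0399 -0.0003] world [0.5498 0.059 ]
rack (array([0.4194, 0.3541]), array([0.1304, 0.1906]), 41.34)
tube ((0.4333457350730896, 0.2929242253303528), 0.01537247933447361) 0.1250883106445138 799
panel (array([0.4494, 0.3804]), array([0.0086, 0.1392]), 41.48) 0.12446576749324928 1601
rack (array([0.4209, 0.355 ]), array([0.1315, 0.1919]), 41.32)
tube ((0.435367614030838, 0.2941228747367859), 0.01641194336116314) 0.12583610682235263 206
panel (array([0.4506, 0.3821]), array([0.0091, 0.141 ]), 41.15) 0.1251883518932176 434
47.9333
```

View pics/w5.png

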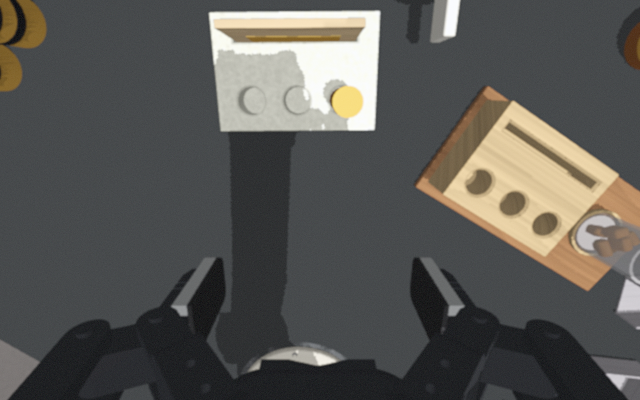

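```bash
cat > p.py <<'E'
from h import *
d=np.radians
for k in (0,180):
    a,b=R2q(down(d(41.4+k))),R2q(down(d(10.25+k)))
    qs=[inverse_kinematics(p,q) for p,q in (([.4494,.3804,.108],a),([.4494,.3804,.25],a),([.55,.0588,.25],b),([.55,.0588,.12],b))]
    print(k,[None if q is None else np.round(q,2).tolist() for q in qs])
    if all(q is not None for q in qs): break
P=np.array([.4494,.3804,.108])
open_gripper(); move_ptp(P+[0,0,.1],a); movel(P,a,.12)
gripper_close(60); wait(.2); s=state(); print("grip",s["opening"],s["grasp_force"],s["contact_force"],s["tool_pos"])
movel(P+[0,0,.06],a,.08); movel(P+[0,0,.14],a,.2); print(state()["contact_force"],state()["opening"])
S=np.array([.55,.0588,0]); move_ptp(S+[0,0,.25],b); movel(S+[0,0,.175],b,.15)
wait(.2); print(state()["contact_force"])
hit=movel(S+[0,0,.119],b,.03,contact_N=5); s=state(); print(hit,s["tool_pos"],s["contact_force"],s["time"])
c=view("side"); save(c,"s4",(220,480,120,320),3)
E
python3 p.py
```

```text
0 [[-0.64, 0.53, -0.14, 1.82, 0.1, 0.79, -0.11], [-0.64, 0.36, -0.13, 1.72, 0.05, 1.07, -0.07], [-0.33, 0.3, 0.21, 1.81, -0.07, 1.04, 0.09], [-0.27, 0.46, 0.15, 1.91, -0.1, 0.77, 0.11]]
grip 0.007241463451854826 59.230186343193054 [ 0.38659524 -0.00946246  2.00277251] [0.44961262 0.38056822 0.10815781]
[-0.11916685 -0.63523587 -1.59594815] 0.0072789997035720205
[ 0.08331314 -0.70079396 -1.47093231]
True [0.55001487 0.05882441 0.12015689] [-0.5662535  -0.02575538  5.99279213] 56.625
```

View pics/s4.png

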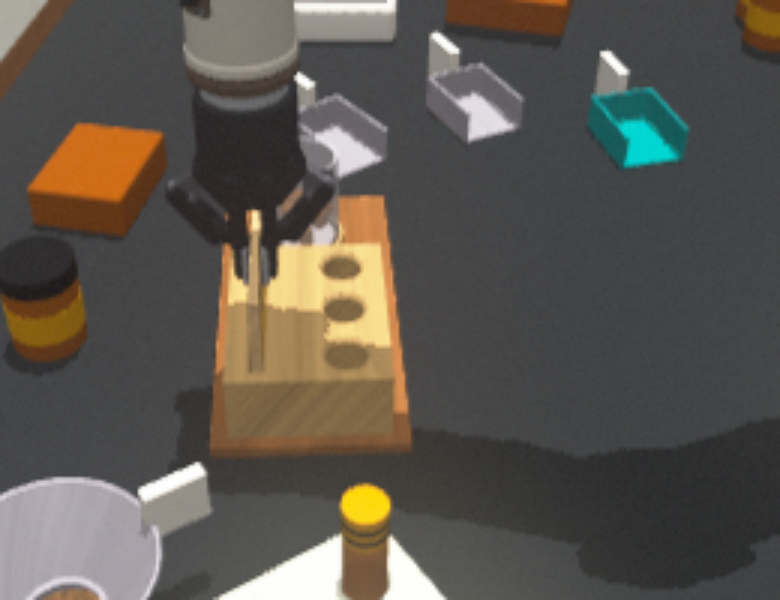

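The panel is fully down in the slot: contact came at TCP z 0.120, as expected. Now the tube.

```bash
cat > t.py <<'E'
from h import *
d=np.radians
open_gripper(); movel([.55,.0588,.24],None,.15)
for k in (0,180):
    a,b=R2q(down(d(131.4+k))),R2q(down(d(100.25+k)))
    qs=[inverse_kinematics(p,q) for p,q in (([.4333,.2929,.103],a),([.4333,.2929,.25],a),([.4814,.0468,.25],b),([.4814,.0468,.115],b))]
    print(k,[None if q is None else np.round(q,2).tolist() for q in qs])
    if all(q is not None for q in qs): break
P=np.array([.4333,.2929,.103])
move_ptp(P+[0,0,.13],a); movel(P,a,.12)
gripper_close(50); wait(.2); s=state(); print("grip",s["opening"],s["grasp_force"],s["contact_force"])
movel(P+[0,0,.06],a,.08); movel(P+[0,0,.14],a,.2); print(state()["contact_force"],state()["opening"])
S=np.array([.4814,.0468,0]); move_ptp(S+[0,0,.25],b); movel(S+[0,0,.17],b,.15)
wait(.2); print(state()["contact_force"])
hit=movel(S+[0,0,.114],b,.03,contact_N=5); s=state(); print(hit,s["tool_pos"],s["contact_force"],s["time"])
E
python3 t.py
```

```text
0 [[-0.36, 0.47, -0.35, 1.98, 0.23, 0.73, 1.44], [-0.34, 0.26, -0.36, 1.87, 0.11, 1.03, 1.55], [-0.02, 0.17, -0.14, 1.96, 0.03, 1.01, 1.57], [-0.01, 0.37, -0.17, 2.07, 0.09, 0.7, 1.51]]
grip 0.029161032711023514 49.35131639242172 [-2.23191512  0.06878236  5.5264772 ]
[-0.6875587  -0.12278744 -1.19646277] 0.028831430283324522
[ 0.07450904 -0.11686451 -0.47488434]
True [0.48141857 0.04681549 0.11540015] [-0.48019174 -0.31490436  3.75017788] 66.6917
```

Run:
```python
from h import *
d=np.radians
open_gripper(); movel([.4814,.0468,.26],None,.15)
move_ptp([.30,-.30,.40],R2q(down(d(60))@np.diag([-1,-1,1]))); wait(.5)
c=view("top"); save(c,"top9"); P=c["P"].reshape(-1,3);P=P[np.isfinite(P[:,2])]
for s in ((.5567,-.3142),(.4112,-.4084)):
    try:r=scoops(c,s);print(np.round(r[0],4),np.degrees(r[1]),r[2:4],r[5])
    except Exception as e: print(e)
c=view("side");P=c["P"].reshape(-1,3);P=P[np.isfinite(P[:,2])]
n=P[(np.linalg.norm(P[:,:2]-[.4814,.0468],axis=1)<.025)&(P[:,2]>.12)];print("tube",rect(n),np.percentile(n[:,2],[50,98]))
n=P[(np.linalg.norm(P[:,:2]-[.55,.0588],axis=1)<.09)&(P[:,2]>.125)&(P[:,0]>.52)];print("panel",rect(n),np.percentile(n[:,2],[50,98]))
n=P[(np.linalg.norm(P[:,:2]-[.6325,.33],axis=1)<.08)&(P[:,2]>.065)&(P[:,2]<.085)];print("funnel",rect(n),np.percentile(n[:,2],[5,50,95]))
print(state()["time"])
```

```text
[ 0.5392 -0.2963] 134.71250915527344 ((0.069, 0.142), 80) 0.060836074239418
[ 0.3957 -0.3866] 123.2218132019043 ((0.07, 0.14), 94) 0.06080425393024547
tube (array([0.4825, 0.0494]), array([0.0282, 0.0317]), 7.57) [0.13694175 0.1395998 ]
panel (array([0.5507, 0.0611]), array([0.0081, 0.1401]), 10.34) [0.13737645 0.13927829]
funnel (array([0.6334, 0.3307]), array([0.142 , 0.1424]), 6.73) [0.06605122 0.07470286 0.08045902]
71.3917
```

View pics/top9.png

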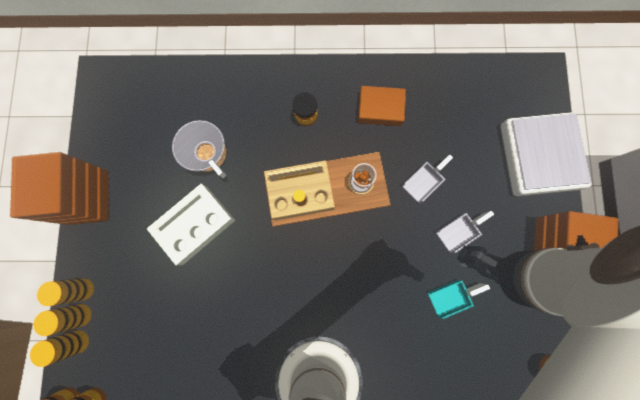

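The last top view shows the funnel on the mat at (200,147), the panel and tube in the block at (298,185), the sweets in the jar at (362,178), and both scoops level at (425,182) and (460,232). No sweets are lying loose, and the heights match a full insertion, so I'm handing in.

```bash
python3 -c "
from bench import *
print(hand_in())"
```

```text
the job is handed in; nothing more can be done
None
```

The job is handed in at about 71 s with no verdict returned; my last camera check showed all 6 sweets in the jar, the funnel upright on the mat, the one tube and the panel fully down in the carrier, both scoops level on the counter, and the honey jar and comb box unmoved.

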